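# Set the hub frame on its stand and hold it upright

## Task

The hub frame has just been loaded into its tilting fixture and leans back on the rest. First press the cam lever on the pivot block down flat to close the bearing cap, then flip the kickstand down past its dead centre so that it snaps fully down, and then pull the frame up by its top tube until it stands upright, without tipping it over forward, and keep hold of it there. Finish while still holding the frame upright by the top tube, because it tips back as soon as it is let go; leave the reel, the screwdriver and the small round tin beside the fixture alone.

Things in the scene. Friction and masses are not known exactly. Their poses are not given: they have to be found in the camera images.
- fixture: plywood board 220 x 240 x 12 mm lying on the bench with two steel pivot blocks; it is fixed. Its origin is on the bench surface under the middle of the frame's pivot axis. Its x axis points away from the robot (turned by its yaw), y along the pivot axis to the left, z up. The pivot axis is 40 mm above the bench; the blocks stand at y = -85 and +85 mm, 62 mm high. Two rubber-tipped bars at the back (+x) are the rest.
- frame_lean (a joint): lean of the frame about the pivot axis (fixture y): 0 = upright, positive = leaning back, away from the robot (rest at 0.35, where it starts), negative = leaning forward (with the kickstand down its foot meets the board at about -0.13; hard stop at -0.30). The frame turns freely; a heavy hub (82 mm disc) on its back makes it tip back by itself even from upright, with about 1.1 to 1.6 N at the top tube. The frame is two upright 22 mm aluminium tubes at y = -55 and +55 mm.
- frame_stub: the moving frame (tubes, hub, with the kickstand on it). Origin at the middle of its pivot axis; x away from the robot, y along the axis, z up when upright; x and z lean with the frame.
- top_tube (a point): the frame's level top tube, 28 mm in diameter, 160 mm long plus end caps, aluminium. Origin at its middle, 200 mm from the pivot axis (240 mm above the bench when upright); its y axis runs along the tube; its x and z lean with the frame. It can be gripped across from above between the uprights.
- kickstand (a joint): angle of the kickstand on the frame: 0 = folded up, lying level along fixture -y past the right end of the frame (start, held there by its spring); 1.57 = fully down, pointing down and splayed 0.25 rad to the front (frame -x). Over-centre spring: it needs about 1.5 N at the foot to start, less further on; dead centre at about 0.62, below it the rod springs back to 0, beyond it the spring snaps it to 1.57.
- kickstand_foot (a point): centre of the rubber foot at the kickstand's free end; the kickstand is a straight steel rod 12 mm in diameter, 128 mm from pivot to foot; its tension spring sits in front of the first 25 mm next to the pivot, the rest of the rod is free to grip or push.
- kickstand_pivot (a point): point of the rod's centre line on the kickstand's hinge axis, at the right end of the frame, 110 mm from the frame's pivot axis. The hinge axis lies in the frame's x-z plane, (cos 0.25, 0, -sin 0.25) in frame axes; seen from the robot's side the foot swings from the right end downward.
- cam_lever (a joint): angle of the cam lever on the left pivot block: 0 = flat (closed, hard stop), positive = raised, up to 1.0. Light friction keeps it where it is left; pressing it takes about 1.5 N near its end.
- lever_end (a point): upper face of the black grip of the cam lever, 105 mm from its pivot, 5 mm above the lever's centre line. The lever points to fixture +y, its last 62 mm are a straight black grip 22 mm wide and 10 mm thick; flat, this point is 73 mm above the bench.
- lever_pivot (a point): pivot of the cam lever (turns about fixture x), on top of the left pivot block, 68 mm above the bench, at fixture y = +85 mm.
- reel: bystander: reel of solder wire, 52 mm across, 34 mm high; origin under its middle.
- stubby: bystander: stubby screwdriver, 74 x 20 x 20 mm, lying; origin under its middle.
- tin: bystander: small round tin with a lid, 45 mm across, 23 mm high; origin under its middle.

How it is judged:
By the outcome, as a careful person would: the job done as asked, in the order asked, and still so for the second after the job is handed in, while the arm keeps its last pose, push and grip.
It also fails if it takes over 69 s, if anything falls off the work surface, if the arm or the gripper's body presses on something with over 40 N, if the wrist force passes 120 N, or if a joint passes its speed limit or range.

## Robot

A 6-joint arm with a two-finger parallel gripper is mounted at the origin on a cart in front of the work surface, level with it; the furniture and walls round the work are solid. World frame = base frame: x ahead of the robot, y to its left, z up, the work surface at z = 0. Lengths are in mm, angles in rad, forces in N, time in s.
With the tool pointing down it reaches from about 300 to 775 mm from the base axis. Payload 14.6 kg.
Tool frame: the origin (TCP) lies at the very end of the fingers, on their centre line; the grasp point (between the pads) lies 19 mm behind it; z points along the fingers, y is the line along which they close (so a half turn about z gives the same grasp; the last joint's range is limited). The gripper opens to 94 mm and grips with 3 to 60 N. Pads are 16 mm wide; open, the fingers measure 119 mm over their backs; the gripper's body (75 mm by 177 mm) begins 78 mm behind the grasp point.
Start: joints at [1.201, 0.3, 1.521, -0, 1.321, -0.067], TCP at [164.004, 524.968, 205.446] pointing down, gripper open.
Joint ranges: [-3.03, 3.03], [-0.79, 2.21], [0.23, 2.52], [-1.04, 4.18], [0, 3.07], [-2.55, 2.55]. Speed limits (rad/s): [2.22, 2.22, 2.57, 3.14, 3.14, 3.14].

## Interface

Orientations are given as [roll, pitch, yaw] about the fixed x, y, z axes, in that order (R = Rz(yaw) Ry(pitch) Rx(roll)).
In Python, from cell import read_state, viewer, manip, models gives the robot as it stands.
- The arm moves only by the tool carry_out, never from a script. Its argument "deltas" is a list of rows, each an object with "dp": the shift along the tool's x, y, z in mm, a list of three; "roll": the turn about the tool's z in degrees; "gripper": the opening, from -1 (shut) to 1 (fully open), so that 0 is half open. In form: [{"dp": [tx, ty, tz], "roll": roll, "gripper": gripper}, ...]. A call has 1 to 12 rows; each row is the pose to reach, as a shift and turn from the pose commanded when the call began, along the tool's axes at that moment; what a row does not reach only later rows make up. A row lasts 1/12 s, in which the tool goes at most 41.7 mm and 7.16 degrees, less where a joint would pass 70% of its speed; a pose out of reach is approached as far as the arm can. A call with a gripper value outside its range is refused whole. The fingers move at their own pace and stop on an object; "newtons" is the grip in N (left out, the last holds). Time passes only in rows, so rows that repeat a pose let the fingers close. It gives the time, the measured TCP pose, the force, the opening and the grip force at its end, in the units of the state.
- read_state(): the state, without advancing time (a new reading comes with each control period).
- viewer.camera(name): name is "side" or "top" or "wrist"; returns the picture (384x512x3 uint8, red, green, blue); there is no depth.
- viewer.camera_params(name): a dict with "fovy" (degrees; the focal length in pixels is half the picture's height over the tangent of half this angle, whatever the lens; pixels are square), "cx", "cy" (the principal point, pixels), "k1" (the pictures are not rectified: a ray, as slopes to the right and down, at radius r is drawn at 1 + k1 r^2 times it, then the intrinsics apply), "eye" and "attitude" of the camera in the world; the wrist camera has in their place "T_tool_cam" (4x4, takes a point from camera to tool coordinates, whose origin is the TCP and whose axes are the flange's). Camera axes: x right, y up, looking along -z (the intrinsics and any distortion apply to the point x, -y, -z); pixel columns grow to the right and rows downward; lengths in mm; the calibration is good to about 2 mm. A picture is of the moment at which its call begins: read the wrist's pose just before it. camera_params takes no time and is no camera call.
- manip.sign_off(): hands the job in; it is judged then, once.
Trained networks look in the newest picture that a camera, given by its name, has taken for a name from the list of things; names that differ only in an ending like _2 or _b are one class to them, and where a whole thing is asked for, a point or a joint stands for the part that bears it (a point fixed in the world has none). Each returns a list of dicts, best first, with "p" (0 to 1); they miss things now and then, are a little off and sometimes report something else, mostly with a low value. They report only what shows in the picture. A call takes as long as a camera call.
- models.cut_out(camera, label): "region" (384x512 bool, what is visible of it) and "box" ([left, top, right, bottom] in pixels, round what is visible of it).
The state is a dict: "clock": time; "joints": joint angles; "qd": joint speeds; "effort": joint torques, N m; "eef_pos": TCP position; "eef_rot": TCP orientation; "wrist_force": force on the tool from outside, world axes, zero at the start; "moment": the same for the moment, N m; "finger_gap": finger opening in mm; "finger_force": force on a finger pad.
Only numpy, scipy, OpenCV 4.12 (cv2) and the standard library are available. Lean on these libraries where they do the work, as an engineer would, in place of code of your own. Each camera call takes 0.05 s, during which the arm holds its last target. There are 200 camera calls.

## Working session

There is one attempt and no reset: what is moved stays moved. The work goes in short steps, Python scripts to look and compute and a tool call to move; the robot and the scene stay as the last step left them, time stands still between calls to the robot, and variables do not carry over. Pictures are saved under pics/ and viewed, at most 10 in all, crops included, and the job is handed in when it is done.

Besides the shell and the picture viewer there is one more tool, called by a JSON object that holds its "op" and its "data". carry_out: Moves the arm, as the interface text tells. Its arguments: {"type":"object","properties":{"deltas":{"type":"array"},"newtons":{"type":"number"}},"required":["deltas"]}

```bash
mkdir -p pics; ls; cat > h.py <<'E'
import numpy as np, cv2
from scipy.spatial.transform import Rotation as R
from cell import read_state, viewer, manip, models
def cam(name):
    p=viewer.camera_params(name); f=192/np.tan(np.radians(p['fovy'])/2)
    if 'T_tool_cam' in p:
        s=read_state(); T=np.eye(4); T[:3,:3]=R.from_euler('xyz',s['eef_rot']).as_matrix(); T[:3,3]=s['eef_pos']
        T=T@np.array(p['T_tool_cam'])
    else:
        T=np.eye(4); a=np.array(p['attitude']); T[:3,:3]=a if a.shape==(3,3) else R.from_euler('xyz',a).as_matrix(); T[:3,3]=p['eye']
    return T,f,p
def proj(c,P):
    T,f,p=c; q=(np.atleast_2d(P)-T[:3,3])@T[:3,:3]
    s=np.c_[q[:,0]/-q[:,2],q[:,1]/q[:,2]]
    s=s*(1+p['k1']*(s**2).sum(1,keepdims=True))
    return s*f+[p['cx'],p['cy']]
def ray(c,uv):
    T,f,p=c; d=(np.array(uv,float)-[p['cx'],p['cy']])/f; s=d.copy()
    for _ in range(20): s=d/(1+p['k1']*(s@s))
    v=T[:3,:3]@np.array([s[0],-s[1],-1]); return T[:3,3],v/np.linalg.norm(v)
def onz(c,uv,z):
    o,d=ray(c,uv); return o+d*(z-o[2])/d[2]
def tri(c1,uv1,c2,uv2):
    o1,d1=ray(c1,uv1);o2,d2=ray(c2,uv2)
    t=np.linalg.lstsq(np.c_[d1,-d2],o2-o1,rcond=None)[0]
    a=o1+d1*t[0];b=o2+d2*t[1]; return (a+b)/2,np.linalg.norm(a-b)
E
python3 - <<'E'
from h import *
print(read_state())
ims=[]
for n in ['side','top']:
    print(n,viewer.camera_params(n))
    im=viewer.camera(n); cv2.imwrite(f'pics/{n}0.png',im[...,::-1])
    for l in ['fixture','frame_stub','top_tube','kickstand','kickstand_foot','cam_lever','lever_end','reel','stubby','tin']:
        r=models.cut_out(n,l)
        print(n,l,[(round(x['p'],2),np.round(x['box']).tolist()) for x in r[:2]])
print(viewer.camera_params('wrist'))
E
```

```text
pics
{'clock': 0.0, 'joints': array([ 1.20141849e+00,  3.00469332e-01,  1.52155373e+00, -2.19522081e-05,
        1.32070243e+00, -6.66066405e-02]), 'qd': array([ 0.00039807,  0.00080762,  0.00059126,  0.00129029, -0.00112244,
        0.00019806]), 'effort': array([ 1.21761304e-04, -5.31815600e+01, -3.52730441e+01,  7.07505690e-02,
        2.44396337e-02, -5.34458502e-05]), 'eef_pos': array([163.91193474, 524.7427883 , 204.8988713 ]), 'eef_rot': array([-3.14046091e+00, -5.41827010e-05,  2.83882687e+00]), 'wrist_force': array([-0.07847392, -0.84839077,  0.7777349 ]), 'moment': array([ 0.01654279, -0.03796715, -0.03017913]), 'finger_force': 0.0, 'finger_gap': 94.37295720857594}
side {'fovy': 55.37119044705349, 'cx': 256.31854198172255, 'cy': 192.05336761171108, 'k1': -0.050837169630035345, 'eye': array([ 482.91514489, -854.5825249 ,  779.72331832]), 'attitude': array([ 0.87085312,  0.01059331, -0.13207149])}
side fixture [(0.81, [205.0, 142.0, 286.0, 262.0]), (0.51, [239.0, 196.0, 247.0, 240.0])]
side frame_stub [(0.9, [234.0, 144.0, 273.0, 238.0])]
side top_tube [(0.57, [238.0, 144.0, 
[... 1163 characters left out ...]
 214.0, 217.0])]
top reel [(0.59, [318.0, 184.0, 335.0, 200.0])]
top stubby [(0.66, [176.0, 208.0, 212.0, 218.0]), (0.54, [328.0, 222.0, 333.0, 234.0])]
top tin [(0.7, [318.0, 180.0, 335.0, 200.0]), (0.5, [275.0, 153.0, 288.0, 171.0])]
{'fovy': 66.41467898214688, 'cx': 253.93921401875568, 'cy': 189.52214966432166, 'k1': -0.038841686747684956, 'T_tool_cam': array([[ 3.31303384e-04,  9.66203693e-01,  2.57779582e-01,
         7.46401481e+01],
       [ 9.99999944e-01, -3.31959622e-04, -4.09759068e-05,
         5.19815396e-01],
       [ 4.59813402e-05,  2.57779581e-01, -9.66203749e-01,
        -1.78561355e+02],
       [ 0.00000000e+00,  0.00000000e+00,  0.00000000e+00,
         1.00000000e+00]])}
```

```bash
python3 - <<'E'
import cv2
s=cv2.imread('pics/side0.png')[100:330,180:380];t=cv2.imread('pics/top0.png')[130:260,150:350]
cv2.imwrite('pics/sc.png',cv2.resize(s,None,fx=2.6,fy=2.6,interpolation=cv2.INTER_CUBIC))
cv2.imwrite('pics/tc.png',cv2.resize(t,None,fx=4,fy=4,interpolation=cv2.INTER_CUBIC))
E
```

```text
(no output)
```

View pics/sc.png

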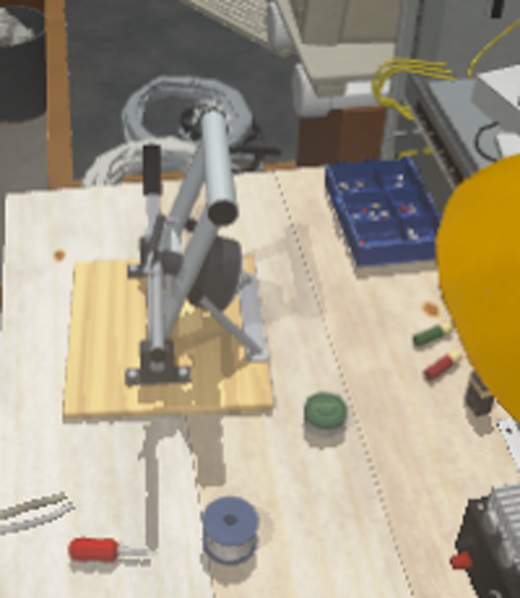

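View pics/tc.png

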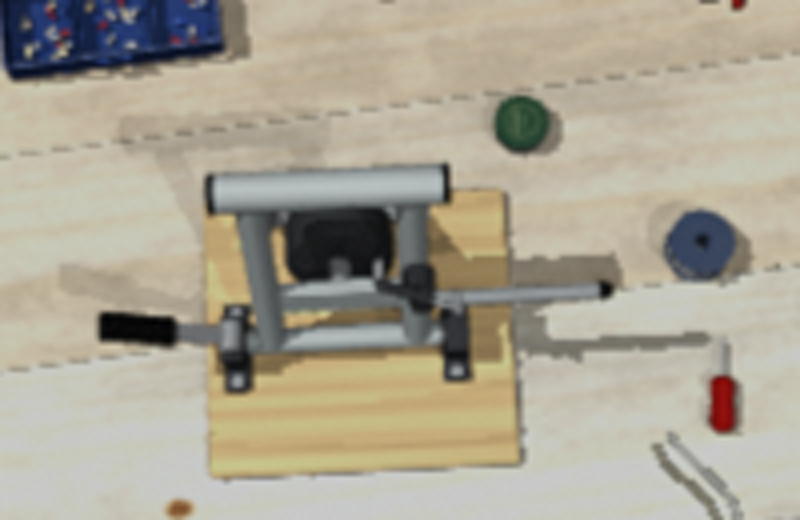

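```bash
cat > model.py <<'E'
from h import *
from scipy.optimize import least_squares
def F(p,P): # fixture->world
    c,s=np.cos(p[2]),np.sin(p[2]); P=np.atleast_2d(P)
    return np.c_[p[0]+c*P[:,0]-s*P[:,1],p[1]+s*P[:,0]+c*P[:,1],P[:,2]]
def fr(P,l): # frame->fixture
    x,y,z=P; return [x*np.cos(l)+z*np.sin(l),y,40-x*np.sin(l)+z*np.cos(l)]
def lev(a,r=105,o=5): return [0,85+r*np.cos(a)-o*np.sin(a),68+r*np.sin(a)+o*np.cos(a)]
E
python3 - <<'E'
from model import *
ct,cs=cam('top'),cam('side')
# params x,y,yaw, lean, leva, kick_y, bx (board centre offset x)
def obs(p):
    l=p[3]; b=p[6]
    return [
    (ct,fr([0,83,200],l),(202.5,178.2)),(ct,fr([0,-83,200],l),(261.5,175.8)),
    (ct,[b+110,-120,12],(276.8,177.5)),(ct,[b-110,-120,12],(280.5,245.5)),(ct,[b-110,120,12],(202.3,249.2)),
    (ct,fr([p[7],p[5]-128,110],l),(301.2,202.5)),(ct,lev(p[4],110,0),(175.5,211.5)),
    (cs,fr([0,-83,200],l),(265.4,181)),(cs,fr([p[7],p[5]-128,110],l),(240.4,236.5)),
    (cs,[b-110,-120,12],(205,259.6)),(cs,[b+110,-120,12],(284.6,256.5)),(cs,[b-110,120,12],(209.6,200.8)),
    (cs,lev(p[4],110,0),(238.5,157))]
def res(p): return np.concatenate([(proj(c,F(p,P))[0]-uv) for c,P,uv in obs(p)]+[[(p[3]-.35)*100]])
r=least_squares(res,[450,0,0,.35,.6,-70,0,0],loss='soft_l1')
p=r.x;print(np.round(p,3));print(np.round(res(p)[:-1].reshape(-1,2),1))
np.save('p.npy',p)
for n,P in dict(lever_end=lev(p[4]),lpiv=[0,85,68],foot=fr([p[7],p[5]-128,110],p[3]),kpiv=fr([p[7],p[5],110],p[3]),top=fr([0,0,200],p[3]),upright=[0,0,240]).items(): print(n,np.round(F(p,P)[0],1))
for n,c,uv,z in [('reel',ct,(325,191),34),('tin',ct,(280.3,161),23),('stubby',ct,(330,228),15)]: print(n,onz(c,uv,z).round())
E
```

```text
[ 5.28866e+02 -9.37040e+01 -8.50000e-02  3.46000e-01  5.94000e-01
 -5.21410e+01  9.96700e+00 -3.65640e+01]
[[ 1.7  0.3]
 [ 4.4 -0.2]
 [-1.7 -1. ]
 [-1.3  0. ]
 [-1.   0.1]
 [-0.3  0.2]
 [ 0.7 -0.1]
 [ 0.5  4.1]
 [ 0.1  0.3]
 [-1.  -1.1]
 [ 0.9 -1.5]
 [-1.  -1. ]
 [-0.3  1.1]]
lever_end [543.2  74.9 130.9]
lpiv [536.1  -9.   68. ]
foot [ 516.5 -273.4  155.9]
kpiv [ 527.3 -145.9  155.9]
top [596.4 -99.4 228.2]
upright [528.9 -93.7 240. ]
reel [ 566. -369.   34.]
tin [ 684. -246.   23.]
stubby [ 452. -368.   15.]
```

```bash
python3 - <<'E'
from model import *
ct,cs=cam('top'),cam('side')
def obs(p):
    l=p[3]; b=p[6]; by=p[8]
    return [
    (ct,fr([0,p[9],200],l),(202.5,178.2)),(ct,fr([0,-p[9],200],l),(261.5,175.8)),
    (ct,[b+110,by-120,12],(276.8,177.5)),(ct,[b-110,by-120,12],(280.5,245.5)),(ct,[b-110,by+120,12],(202.3,249.2)),
    (ct,fr([p[7],p[5]-128,110],l),(301.2,202.5)),(ct,lev(p[4],110,0),(175.5,211.5)),
    (cs,fr([0,-p[9],200],l),(265.4,181)),(cs,fr([p[7],p[5]-128,110],l),(240.4,236.5)),
    (cs,[b-110,by-120,12],(205,259.6)),(cs,[b+110,by-120,12],(284.6,256.5)),(cs,[b-110,by+120,12],(209.6,200.8)),
    (cs,lev(p[4],110,0),(238.5,157)),(ct,[p[10],85,16],(209.5,225)),(ct,[p[10],-85,16],(264.5,222.5))]
def res(p): return np.concatenate([(proj(c,F(p,P))[0]-uv) for c,P,uv in obs(p)]+[[(p[3]-.35)*100,(p[9]-82)/2]])
r=least_squares(res,[530,-90,-.08,.35,.6,-52,10,-36,0,82,-30],loss='soft_l1')
p=r.x;print(np.round(p,3));print(np.round(res(p)[:-2].reshape(-1,2),1).tolist())
np.save('p.npy',p)
for n,P in dict(lever_end=lev(p[4]),lpiv=[0,85,68],foot=fr([p[7],p[5]-128,110],p[3]),kpiv=fr([p[7],p[5],110],p[3]),top=fr([0,0,200],p[3]),upright=[0,0,240]).items(): print(n,np.round(F(p,P)[0],1))
E
```

```text
[ 5.29093e+02 -8.61060e+01 -8.90000e-02  3.49000e-01  6.65000e-01
 -5.96120e+01  1.05690e+01 -3.57310e+01 -1.17810e+01  8.00370e+01
 -2.63100e+01]
[[0.1, 0.2], [0.6, 0.0], [-0.2, -1.0], [-0.0, 0.1], [0.3, -0.2], [-0.3, 0.3], [-0.8, -0.5], [0.1, 1.5], [0.1, 0.3], [-1.2, 0.1], [1.0, -0.1], [-0.9, -0.3], [-0.3, -1.1], [-0.0, -0.0], [-0.3, 0.1]]
lever_end [543.7  77.8 136.7]
lpiv [536.6  -1.4  68. ]
foot [ 516.5 -273.3  155.6]
kpiv [ 527.9 -145.8  155.6]
top [597.3 -92.2 227.9]
upright [529.1 -86.1 240. ]
```

```bash
cat > go.py <<'E'
from model import *
p=np.load('p.npy')
def conv(targets,yaw=np.pi/2+p[2],fix=True):
    s=read_state(); M=R.from_euler('xyz',s['eef_rot']).as_matrix()
    y0=s['eef_rot'][2]
    for t in targets:
        w=F(p,t)[0] if fix else np.array(t)
        print('w',w.round(1),'dp',(M.T@(w-s['eef_pos'])).round(1),'roll',round(np.degrees((y0-yaw+np.pi)%(2*np.pi)-np.pi),1))
def st():
    s=read_state(); print({k:np.round(s[k],3).tolist() for k in ['clock','eef_pos','eef_rot','wrist_force','finger_gap','finger_force']})
E
python3 -c "
from go import *
conv([[0,163,205]])"
```

```text
w [543.5  76.3 205. ] dp [-496.1 -315.1    0.5] roll 77.7
```

{"op": "carry_out", "data": {"deltas": [{"dp": [-496, -315, 0], "roll": 77.7, "gripper": -1}, {"dp": [-496, -315, 0], "roll": 77.7, "gripper": -1}, {"dp": [-496, -315, 0], "roll": 77.7, "gripper": -1}, {"dp": [-496, -315, 0], "roll": 77.7, "gripper": -1}, {"dp": [-496, -315, 0], "roll": 77.7, "gripper": -1}, {"dp": [-496, -315, 0], "roll": 77.7, "gripper": -1}, {"dp": [-496, -315, 0], "roll": 77.7, "gripper": -1}, {"dp": [-496, -315, 0], "roll": 77.7, "gripper": -1}, {"dp": [-496, -315, 0], "roll": 77.7, "gripper": -1}, {"dp": [-496, -315, 0], "roll": 77.7, "gripper": -1}, {"dp": [-496, -315, 0], "roll": 77.7, "gripper": -1}, {"dp": [-496, -315, 0], "roll": 77.7, "gripper": -1}], "newtons": 20}}

```text
clock: 2.1
eef_pos: [488.0, 141.3, 205.7]
eef_rot: [3.141, -0.0, 1.475]
wrist_force: [0.3, 1.0, -1.0]
finger_gap: 17.5
finger_force: 0.0
```

```bash
python3 -c "
from go import *
st();conv([[0,163,205]])"
```

```text
{'clock': 2.1, 'eef_pos': [487.987, 141.31, 205.695], 'eef_rot': [3.141, -0.0, 1.475], 'wrist_force': [0.259, 0.957, -1.012], 'finger_gap': 17.539, 'finger_force': 0.0}
w [543.5  76.3 205. ] dp [-59.5  61.5   0.7] roll -0.4
```

{"op": "carry_out", "data": {"deltas": [{"dp": [-30, 30, 0], "roll": -0.4, "gripper": -1}, {"dp": [-59, 61, 0], "roll": -0.4, "gripper": -1}, {"dp": [-59, 61, 0], "roll": -0.4, "gripper": -1}, {"dp": [-59, 61, 0], "roll": -0.4, "gripper": -1}, {"dp": [-59, 61, 0], "roll": -0.4, "gripper": -1}]}}

```text
clock: 2.52
eef_pos: [542.2, 79.4, 205.2]
eef_rot: [-3.141, -0.0, 1.489]
wrist_force: [-0.6, -0.1, -0.0]
finger_gap: 0.5
finger_force: 0.0
```

```bash
python3 - <<'E'
from go import *
st(); c=cam('wrist'); im=viewer.camera('wrist').copy()
for n in ['lever_end','cam_lever']:
    for x in models.cut_out('wrist',n)[:2]: print(n,round(x['p'],2),x['box'])
a=p[4]
for P in [lev(a),lev(a,48,5),[0,85,68]]+[fr([0,y,200],.35) for y in (80,0,-80)]:
    u=proj(c,F(p,P))[0]; print(u.round()); cv2.circle(im,tuple(int(v) for v in u),4,(255,0,0),1)
cv2.imwrite('pics/w1.png',im[...,::-1])
E
```

```text
{'clock': 2.517, 'eef_pos': [542.162, 79.354, 205.208], 'eef_rot': [-3.141, -0.0, 1.489], 'wrist_force': [-0.568, -0.07, -0.005], 'finger_gap': 0.469, 'finger_force': 0.0}
lever_end 0.61 [242.3, 184.5, 271.0, 218.5]
cam_lever 0.58 [243.1, 190.1, 267.8, 213.1]
[256. 201.]
[255. 233.]
[255. 249.]
[358. 363.]
[345. 446.]
[335. 511.]
```

View pics/w1.png

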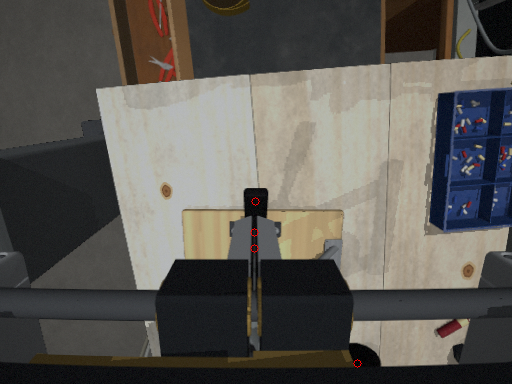

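{"op": "carry_out", "data": {"deltas": [{"dp": [0, 0, 30], "roll": 0, "gripper": -1}, {"dp": [0, 0, 55], "roll": 0, "gripper": -1}, {"dp": [0, 0, 67], "roll": 0, "gripper": -1}, {"dp": [0, 0, 77], "roll": 0, "gripper": -1}, {"dp": [0, 0, 87], "roll": 0, "gripper": -1}, {"dp": [0, 0, 97], "roll": 0, "gripper": -1}, {"dp": [0, 0, 107], "roll": 0, "gripper": -1}, {"dp": [0, 0, 117], "roll": 0, "gripper": -1}, {"dp": [0, 0, 125], "roll": 0, "gripper": -1}, {"dp": [0, 0, 129], "roll": 0, "gripper": -1}, {"dp": [0, 0, 131], "roll": 0, "gripper": -1}, {"dp": [0, 0, 131], "roll": 0, "gripper": -1}]}}

```text
clock: 3.67
eef_pos: [542.3, 79.0, 74.0]
eef_rot: [-3.141, 0.0, 1.49]
wrist_force: [0.0, -0.2, -1.6]
finger_gap: 0.3
finger_force: 0.0
```

{"op": "carry_out", "data": {"deltas": [{"dp": [0, 0, 0.5], "roll": 0, "gripper": -1}, {"dp": [0, 0, 1], "roll": 0, "gripper": -1}, {"dp": [0, 0, 1.5], "roll": 0, "gripper": -1}, {"dp": [0, 0, 2], "roll": 0, "gripper": -1}, {"dp": [0, 0, 2], "roll": 0, "gripper": -1}]}}

```text
clock: 4.08
eef_pos: [542.8, 79.1, 73.1]
eef_rot: [3.141, -0.0, 1.49]
wrist_force: [-1.8, 0.1, 5.9]
finger_gap: 0.6
finger_force: 2.9
```

```bash
python3 - <<'E'
from go import *
st(); c=cam('wrist'); im=viewer.camera('wrist').copy()
for n in ['lever_end','cam_lever']:
    for x in models.cut_out('wrist',n)[:2]: print(n,round(x['p'],2),x['box'])
for a in [0,.665]:
    u=proj(c,F(p,lev(a,110)))[0]; print(u.round())
cv2.imwrite('pics/w2.png',im[...,::-1])
c=cam('side'); im=viewer.camera('side'); cv2.imwrite('pics/s2.png',cv2.resize(im[100:330,180:380],None,fx=2.6,fy=2.6)[...,::-1])
E
```

```text
{'clock': 4.083, 'eef_pos': [542.761, 79.083, 73.141], 'eef_rot': [3.141, -0.0, 1.49], 'wrist_force': [-1.826, 0.09, 5.902], 'finger_gap': 0.612, 'finger_force': 2.885}
lever_end 0.55 [235.8, 176.8, 275.3, 340.0]
cam_lever 0.69 [248.0, 338.9, 259.8, 358.4]
cam_lever 0.6 [238.4, 181.6, 270.8, 337.8]
[256. 187.]
[256. 284.]
```

View pics/s2.png

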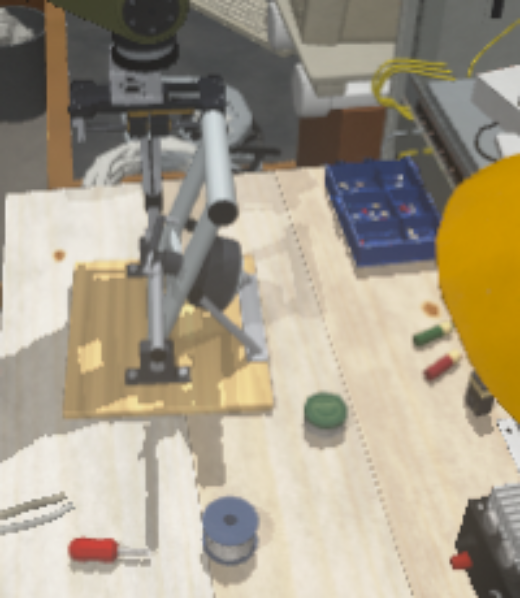

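{"op": "carry_out", "data": {"deltas": [{"dp": [0, 0, 1], "roll": 0, "gripper": -1}, {"dp": [0, 0, 1], "roll": 0, "gripper": -1}, {"dp": [0, 0, -10], "roll": 0, "gripper": -1}, {"dp": [0, 0, -50], "roll": 0, "gripper": -1}, {"dp": [0, 0, -90], "roll": 0, "gripper": -1}, {"dp": [0, 0, -130], "roll": 0, "gripper": -1}, {"dp": [0, 0, -170], "roll": 0, "gripper": -1}, {"dp": [0, 0, -205], "roll": 0, "gripper": -1}, {"dp": [0, 0, -205], "roll": 0, "gripper": -1}, {"dp": [0, 0, -205], "roll": 0, "gripper": -1}]}}

```text
clock: 5.12
eef_pos: [543.0, 79.2, 279.5]
eef_rot: [3.138, -0.001, 1.49]
wrist_force: [-1.3, -0.6, -1.3]
finger_gap: 0.3
finger_force: 0.0
```

```bash
python3 -c "
from go import *
st();conv([[0,-245,275]])"
```

```text
{'clock': 5.117, 'eef_pos': [542.951, 79.152, 279.469], 'eef_rot': [3.138, -0.001, 1.49], 'wrist_force': [-1.277, -0.587, -1.31], 'finger_gap': 0.344, 'finger_force': 0.0}
w [ 507.4 -330.1  275. ] dp [-410.8   -2.3    4.2] roll 0.4
```

{"op": "carry_out", "data": {"deltas": [{"dp": [-411, -2, 4], "roll": 0.4, "gripper": -1}, {"dp": [-411, -2, 4], "roll": 0.4, "gripper": -1}, {"dp": [-411, -2, 4], "roll": 0.4, "gripper": -1}, {"dp": [-411, -2, 4], "roll": 0.4, "gripper": -1}, {"dp": [-411, -2, 4], "roll": 0.4, "gripper": -1}, {"dp": [-411, -2, 4], "roll": 0.4, "gripper": -1}, {"dp": [-411, -2, 4], "roll": 0.4, "gripper": -1}, {"dp": [-411, -2, 4], "roll": 0.4, "gripper": -1}, {"dp": [-411, -2, 4], "roll": 0.4, "gripper": -1}, {"dp": [-411, -2, 4], "roll": 0.4, "gripper": -1}, {"dp": [-411, -2, 4], "roll": 0.4, "gripper": -1}, {"dp": [-411, -2, 4], "roll": 0.4, "gripper": -1}]}}

```text
clock: 6.12
eef_pos: [506.3, -331.6, 271.3]
eef_rot: [-3.139, -0.002, 1.48]
wrist_force: [0.7, -0.5, -0.2]
finger_gap: 0.6
finger_force: 0.0
```

{"op": "carry_out", "data": {"deltas": [{"dp": [0, 0, 0], "roll": 0, "gripper": -1}, {"dp": [0, 0, 0], "roll": 0, "gripper": -1}]}}

```text
clock: 6.28
eef_pos: [507.4, -329.2, 273.0]
eef_rot: [-3.141, -0.0, 1.484]
wrist_force: [-0.8, -0.6, -0.0]
finger_gap: 0.5
finger_force: 0.0
```

```bash
python3 - <<'E'
from go import *
st(); c=cam('wrist'); im=viewer.camera('wrist').copy()
for n in ['kickstand_foot','top_tube','lever_end']:
    for x in models.cut_out('wrist',n)[:2]: print(n,round(x['p'],2),x['box'])
l=p[3]
for P in [fr([p[7],p[5]-128,110],l),fr([p[7],p[5],110],l),lev(0)]+[fr([0,y,200],l) for y in (80,0,-80)]:
    u=proj(c,F(p,P))[0]; print(u.round()); cv2.circle(im,tuple(int(v) for v in u),4,(255,0,0),1)
cv2.imwrite('pics/w3.png',im[...,::-1])
E
```

```text
{'clock': 6.283, 'eef_pos': [507.409, -329.23, 273.045], 'eef_rot': [-3.141, -0.0, 1.484], 'wrist_force': [-0.759, -0.567, -0.034], 'finger_gap': 0.497, 'finger_force': 0.0}
kickstand_foot 0.73 [251.0, 0.9, 266.0, 133.9]
top_tube 0.66 [244.8, 0.4, 295.1, 137.5]
top_tube 0.5 [358.1, 79.1, 392.8, 114.2]
[258. 131.]
[259. -13.]
[ 255. -238.]
[ 366. -295.]
[ 363. -159.]
[355. -22.]
```

View pics/w3.png

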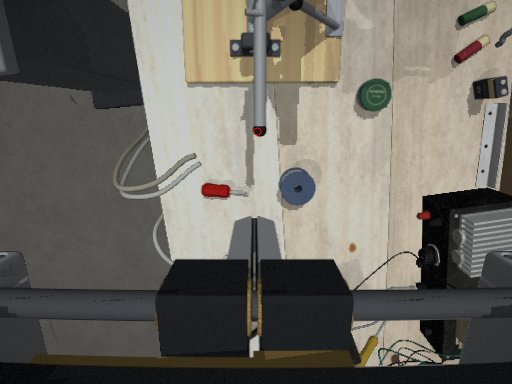

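```bash
python3 - <<'E'
from go import *
l=p[3]; k0=np.array(fr([p[7],p[5],110],l)); print(k0.round(1))
b=l+.25; T=[[k0[0],k0[1]-114,185]]
for k in [0,.15,.3,.45,.6,.75,.9,1.0]:
    q=k0+110*np.array([-np.sin(b)*np.sin(k),-np.cos(k),-np.cos(b)*np.sin(k)]); T.append(q+[0,-4,6])
conv(T)
E
```

```text
[  4.1 -59.6 155.6]
w [ 517.8 -259.4  185. ] dp [70.8  4.1 88.6] roll 0.1
w [ 517.8 -259.4  161.6] dp [ 70.8   4.1 112. ] roll 0.1
w [ 508.6 -257.3  148. ] dp [ 72.   -5.2 125.6] roll 0.1
w [ 499.9 -252.9  134.7] dp [ 75.7 -14.2 138.9] roll 0.1
w [ 491.8 -246.1  122.1] dp [ 81.8 -22.9 151.5] roll 0.1
w [ 484.6 -237.2  110.3] dp [ 90.1 -30.9 163.3] roll 0.1
w [ 478.2 -226.2   99.7] dp [100.4 -38.2 173.9] roll 0.1
w [ 473.  -213.6   90.4] dp [112.5 -44.4 183.2] roll 0.1
w [ 470.2 -204.4   85.2] dp [121.4 -48.  188.5] roll 0.1
```

{"op": "carry_out", "data": {"deltas": [{"dp": [35, 2, 20], "roll": 0, "gripper": -1}, {"dp": [71, 4, 40], "roll": 0, "gripper": -1}, {"dp": [71, 4, 70], "roll": 0, "gripper": -1}, {"dp": [71, 4, 100], "roll": 0, "gripper": -1}, {"dp": [71, 4, 112], "roll": 0, "gripper": -1}, {"dp": [71, 0, 118], "roll": 0, "gripper": -1}, {"dp": [72, -5, 125.6], "roll": 0, "gripper": -1}, {"dp": [74, -10, 132], "roll": 0, "gripper": -1}, {"dp": [75.7, -14, 139], "roll": 0, "gripper": -1}, {"dp": [79, -18.5, 145], "roll": 0, "gripper": -1}, {"dp": [79, -18.5, 145], "roll": 0, "gripper": -1}]}}

```text
clock: 7.4
eef_pos: [494.7, -249.5, 127.7]
eef_rot: [-3.14, -0.0, 1.482]
wrist_force: [-0.1, -0.8, 0.2]
finger_gap: 0.6
finger_force: 0.5
```

```bash
python3 - <<'E'
from go import *
st(); conv(F(p,[[0,0,0]]),fix=False)
c=cam('side'); im=viewer.camera('side').copy(); 
for x in models.cut_out('side','kickstand_foot')[:2]: print(round(x['p'],2),x['box'])
k0=np.array(fr([p[7],p[5],110],p[3])); b=p[3]+.25
for k in [.2,.4,.6]: print(k,proj(c,F(p,k0+128*np.array([-np.sin(b)*np.sin(k),-np.cos(k),-np.cos(b)*np.sin(k)])))[0].round())
cv2.imwrite('pics/s3.png',cv2.resize(im[120:270,190:320],None,fx=4,fy=4)[...,::-1])
E
```

```text
{'clock': 7.4, 'eef_pos': [494.68, -249.515, 127.652], 'eef_rot': [-3.14, -0.0, 1.482], 'wrist_force': [-0.102, -0.829, 0.199], 'finger_gap': 0.599, 'finger_force': 0.464}
w [529.1 -86.1   0. ] dp [165.8  20.  127.7] roll 0.0
0.61 [228.6, 207.5, 244.8, 246.3]
0.2 [235. 242.]
0.4 [229. 246.]
0.6 [225. 247.]
```

View pics/s3.png

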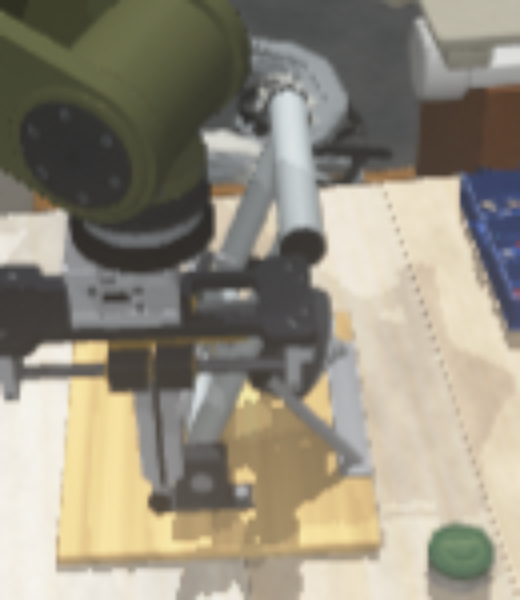

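{"op": "carry_out", "data": {"deltas": [{"dp": [5, -6, 9], "roll": 0, "gripper": -1}, {"dp": [11, -12.4, 18.3], "roll": 0, "gripper": -1}, {"dp": [16, -16, 24], "roll": 0, "gripper": -1}, {"dp": [21.4, -19.7, 29], "roll": 0, "gripper": -1}, {"dp": [27, -23, 34], "roll": 0, "gripper": -1}, {"dp": [33.5, -26, 38], "roll": 0, "gripper": -1}, {"dp": [38, -28, 41], "roll": 0, "gripper": -1}, {"dp": [42, -30, 44], "roll": 0, "gripper": -1}, {"dp": [42, -30, 44], "roll": 0, "gripper": -1}, {"dp": [25, -30, 35], "roll": 0, "gripper": -1}, {"dp": [5, -30, 10], "roll": 0, "gripper": -1}, {"dp": [0, -30, -20], "roll": 0, "gripper": -1}]}}

```text
clock: 8.5
eef_pos: [465.1, -248.9, 148.2]
eef_rot: [-3.139, -0.001, 1.482]
wrist_force: [-0.2, 0.1, 0.0]
finger_gap: 0.7
finger_force: 0.0
```

{"op": "carry_out", "data": {"deltas": [{"dp": [0, 0, -40], "roll": 0, "gripper": -0.2}, {"dp": [0, 0, -80], "roll": 0, "gripper": -0.2}, {"dp": [0, 0, -120], "roll": 0, "gripper": -0.2}, {"dp": [0, 0, -140], "roll": 0, "gripper": -0.2}, {"dp": [0, 0, -140], "roll": 0, "gripper": -0.2}]}}

```text
clock: 8.92
eef_pos: [466.9, -248.2, 293.7]
eef_rot: [3.134, 0.004, 1.483]
wrist_force: [-0.1, -0.2, 0.4]
finger_gap: 30.5
finger_force: 0.0
```

```bash
python3 - <<'E'
from go import *
st()
for n in ['side','top']:
    c=cam(n); im=viewer.camera(n).copy()
    for x in models.cut_out(n,'kickstand_foot')[:2]: print(round(x['p'],2),x['box'])
    k0=np.array(fr([p[7],p[5],110],p[3])); b=p[3]+.25
    for k in [0,1.57]:
        u=proj(c,F(p,k0+128*np.array([-np.sin(b)*np.sin(k),-np.cos(k),-np.cos(b)*np.sin(k)])))[0]; print(u.round())
    a=im[120:270,190:320] if n=='side' else im[150:300,190:320]
    cv2.imwrite(f'pics/{n}4.png',cv2.resize(a,None,fx=3,fy=3)[...,::-1])
cv2.imwrite('pics/c4.png',np.hstack([cv2.imread('pics/side4.png'),cv2.imread('pics/top4.png')]))
conv([[75,0,275],[68.5,0,209]])
E
```

```text
{'clock': 8.917, 'eef_pos': [466.934, -248.161, 293.747], 'eef_rot': [3.134, 0.004, 1.483], 'wrist_force': [-0.07, -0.225, 0.434], 'finger_gap': 30.523, 'finger_force': 0.0}
0.6 [212.3, 195.3, 246.2, 230.8]
[241. 237.]
[215. 230.]
[301. 203.]
[257. 235.]
w [603.8 -92.8 275. ] dp [166.1 124.1  12. ] roll 0.0
w [597.3 -92.2 209. ] dp [166.  117.8  78. ] roll 0.0
```

View pics/c4.png

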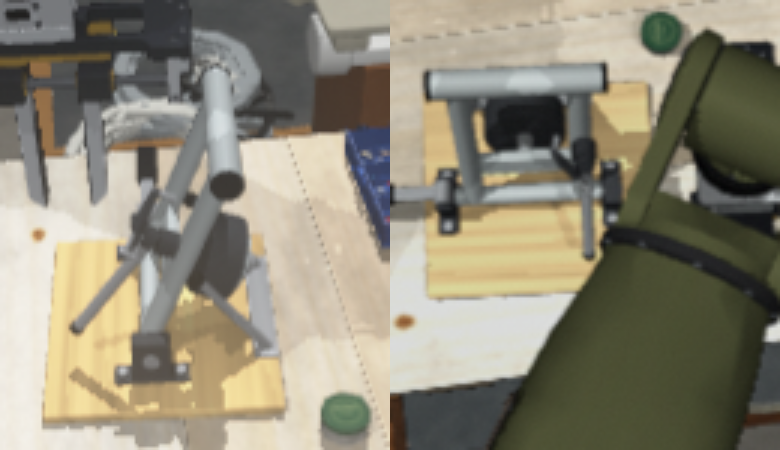

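{"op": "carry_out", "data": {"deltas": [{"dp": [33, 24, 0], "roll": 0, "gripper": 0.3}, {"dp": [66, 47, 0], "roll": 0, "gripper": 0.3}, {"dp": [100, 71, 0], "roll": 0, "gripper": 0.3}, {"dp": [133, 95, 0], "roll": 0, "gripper": 0.3}, {"dp": [166, 118, 0], "roll": 0, "gripper": 0.3}, {"dp": [166, 118, 0], "roll": 0, "gripper": 0.3}, {"dp": [166, 118, 0], "roll": 0, "gripper": 0.3}]}}

```text
clock: 9.7
eef_pos: [598.4, -90.9, 286.2]
eef_rot: [-3.138, -0.0, 1.486]
wrist_force: [-0.3, -1.6, 0.2]
finger_gap: 60.8
finger_force: 0.0
```

```bash
python3 - <<'E'
from go import *
st(); c=cam('wrist'); im=viewer.camera('wrist')
for x in models.cut_out('wrist','top_tube')[:2]: print(round(x['p'],2),x['box'])
for y in (0,20,40,80): print(proj(c,F(p,fr([0,y,200],.35)))[0].round())
cv2.imwrite('pics/w5.png',im[...,::-1])
conv([[68.5,0,209]])
E
```

```text
{'clock': 9.7, 'eef_pos': [598.371, -90.888, 286.203], 'eef_rot': [-3.138, -0.0, 1.486], 'wrist_force': [-0.315, -1.563, 0.236], 'finger_gap': 60.816, 'finger_force': 0.0}
0.68 [158.3, 100.3, 277.6, 289.7]
[253. 205.]
[253. 182.]
[253. 158.]
[253. 107.]
w [597.3 -92.2 209. ] dp [ 0.7 -0.1 78.4] roll 0.0
```

View pics/w5.png

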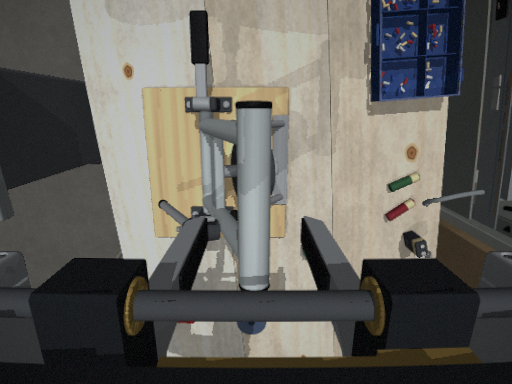

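{"op": "carry_out", "data": {"deltas": [{"dp": [0, 0, 30], "roll": 0, "gripper": 0.3}, {"dp": [0, 0, 50], "roll": 0, "gripper": 0.3}, {"dp": [0, 0, 65], "roll": 0, "gripper": 0.3}, {"dp": [0, 0, 78], "roll": 0, "gripper": 0.3}, {"dp": [0, 0, 78], "roll": 0, "gripper": 0.3}, {"dp": [0, 0, 78], "roll": 0, "gripper": -0.1}, {"dp": [0, 0, 78], "roll": 0, "gripper": -1}, {"dp": [0, 0, 78], "roll": 0, "gripper": -1}, {"dp": [0, 0, 78], "roll": 0, "gripper": -1}, {"dp": [0, 0, 78], "roll": 0, "gripper": -1}, {"dp": [0, 0, 78], "roll": 0, "gripper": -1}, {"dp": [0, 0, 78], "roll": 0, "gripper": -1}]}}

```text
clock: 10.8
eef_pos: [597.8, -92.5, 210.9]
eef_rot: [-3.141, 0.0, 1.483]
wrist_force: [-5.5, -0.2, 5.1]
finger_gap: 27.4
finger_force: 20.0
```

```bash
python3 - <<'E'
from go import *
st()
conv([[200*np.sin(l),0,21+200*np.cos(l)] for l in [.35,.3,.25,.2,.15,.1,.05,0]])
E
```

```text
{'clock': 10.8, 'eef_pos': [597.8, -92.453, 210.902], 'eef_rot': [-3.141, 0.0, 1.483], 'wrist_force': [-5.533, -0.158, 5.147], 'finger_gap': 27.415, 'finger_force': 20.001}
w [597.4 -92.2 208.9] dp [ 0.2 -0.4  2. ] roll 0.0
w [588.  -91.3 212.1] dp [ 0.2 -9.9 -1.2] roll 0.0
w [578.4 -90.5 214.8] dp [  0.2 -19.5  -3.9] roll 0.0
w [568.7 -89.6 217. ] dp [  0.3 -29.3  -6.1] roll 0.0
w [558.9 -88.8 218.8] dp [  0.3 -39.1  -7.8] roll 0.0
w [549.  -87.9 220. ] dp [  0.3 -49.   -9.1] roll 0.0
w [539.  -87.  220.8] dp [  0.3 -59.   -9.8] roll 0.0
w [529.1 -86.1 221. ] dp [  0.3 -69.  -10.1] roll 0.0
```

{"op": "carry_out", "data": {"deltas": [{"dp": [0, -3, -1], "roll": 0, "gripper": -1}, {"dp": [0, -8, -2.6], "roll": 0, "gripper": -1}, {"dp": [0, -15, -4.7], "roll": 0, "gripper": -1}, {"dp": [0, -22, -6.6], "roll": 0, "gripper": -1}, {"dp": [0, -29, -8.2], "roll": 0, "gripper": -1}, {"dp": [0, -36, -9.5], "roll": 0, "gripper": -1}, {"dp": [0, -43, -10.5], "roll": 0, "gripper": -1}, {"dp": [0, -50, -11.3], "roll": 0, "gripper": -1}, {"dp": [0, -57, -11.8], "roll": 0, "gripper": -1}, {"dp": [0, -62, -12], "roll": 0, "gripper": -1}, {"dp": [0, -66, -12.1], "roll": 0, "gripper": -1}, {"dp": [0, -68, -12.1], "roll": 0, "gripper": -1}]}}

```text
clock: 11.8
eef_pos: [529.8, -86.4, 222.6]
eef_rot: [3.142, -0.0, 1.483]
wrist_force: [3.7, 2.0, 2.7]
finger_gap: 27.3
finger_force: 20.0
```

{"op": "carry_out", "data": {"deltas": [{"dp": [0, -0.5, 0], "roll": 0, "gripper": -1}, {"dp": [0, -0.5, 0], "roll": 0, "gripper": -1}, {"dp": [0, -0.5, 0], "roll": 0, "gripper": -1}, {"dp": [0, -0.5, 0], "roll": 0, "gripper": -1}]}}

```text
clock: 12.13
eef_pos: [529.9, -86.4, 222.6]
eef_rot: [3.142, -0.0, 1.483]
wrist_force: [3.0, 1.1, 5.7]
finger_gap: 27.3
finger_force: 20.0
```

```bash
python3 - <<'E'
from go import *
st(); conv([[0,0,221]])
c=cam('side'); im=viewer.camera('side').copy()
k0=np.array([p[7],p[5],110]);
for l in (-.05,0,.05):
    f=fr(k0+128*np.array([-np.sin(.25),0,-np.cos(.25)]),l); print(l,'foot',proj(c,F(p,f))[0].round(1),'tube',proj(c,F(p,fr([0,-80,200],l)))[0].round(1), 'foot z',round(f[2],1))
for n in ['kickstand_foot','top_tube','cam_lever']:
    for x in models.cut_out('side',n)[:2]: print(n,round(x['p'],2),x['box'])
cv2.imwrite('pics/s6.png',cv2.resize(im[130:270,190:320],None,fx=4,fy=4)[...,::-1])
E
```

```text
{'clock': 12.133, 'eef_pos': [529.946, -86.386, 222.625], 'eef_rot': [3.142, -0.0, 1.483], 'wrist_force': [2.989, 1.091, 5.689], 'finger_gap': 27.329, 'finger_force': 20.002}
w [529.1 -86.1 221. ] dp [ 0.2 -0.9  1.6] roll 0.0
-0.05 foot [216.7 236.7] tube [232.8 179.8] foot z 22.6
0 foot [216.4 235.9] tube [237.  179.5] foot z 26.0
0.05 foot [216.  235.1] tube [241.2 179.5] foot z 29.4
```

View pics/s6.png

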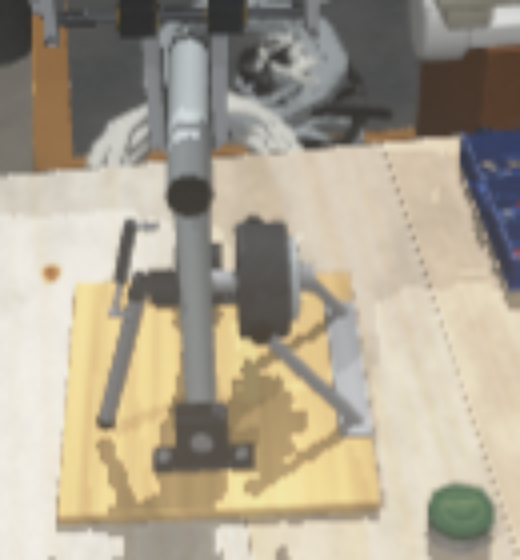

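```bash
python3 - <<'E'
from go import *
c=cam('wrist'); viewer.camera('wrist')
for x in models.cut_out('wrist','cam_lever')[:3]: print(round(x['p'],2),x['box'])
for a in (0,.1,.3,.66): print(a,proj(c,F(p,lev(a,110)))[0].round(),proj(c,F(p,lev(a,48)))[0].round())
st()
E
```

```text
0.56 [242.6, 2.0, 262.7, 91.4]
0.39 [194.6, 90.6, 336.3, 357.8]
0 [253. -12.] [253.  54.]
0.1 [253. -15.] [253.  54.]
0.3 [253. -19.] [253.  55.]
0.66 [253.  -9.] [253.  63.]
{'clock': 12.433, 'eef_pos': [529.994, -86.372, 222.645], 'eef_rot': [3.141, -0.0, 1.483], 'wrist_force': [3.27, 1.964, 5.17], 'finger_gap': 27.634, 'finger_force': 20.002}
```

```bash
python3 - <<'E'
from go import *
c=cam('top'); im=viewer.camera('top')
for x in models.cut_out('top','cam_lever')[:3]: print(round(x['p'],2),x['box'])
for a in (0,.1,.2,.66): print(a,proj(c,F(p,lev(a,110)))[0].round(1))
cv2.imwrite('pics/t7.png',cv2.resize(im[150:280,140:340],None,fx=3,fy=3)[...,::-1])
E
```

```text
0.73 [275.4, 155.1, 285.6, 168.8]
0.63 [171.9, 210.5, 191.6, 219.0]
0.4 [251.6, 216.4, 262.4, 238.7]
0 [170.6 215.1]
0.1 [170.3 214.4]
0.2 [170.3 213.8]
0.66 [175.5 210.7]
```

View pics/t7.png

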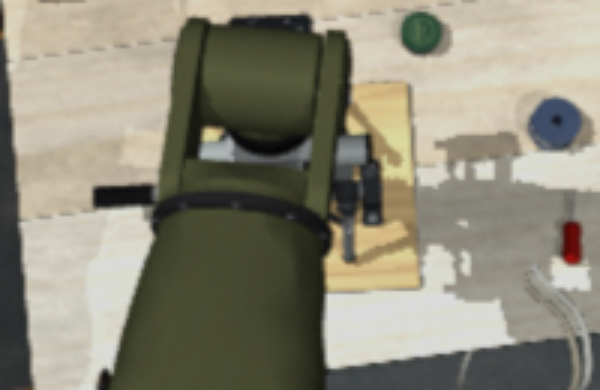

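```bash
python3 -c "
from cell import manip
print(manip.sign_off())"
```

```text
the job is handed in; nothing more can be done
None
```

I handed the job in with the cam lever pressed flat, the kickstand snapped fully down and the frame held upright by its top tube (lean about 0). I kept to the order asked, the clock read about 12.5 s, and the reel, screwdriver and tin were not touched.

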